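# Hold the spread snap ring in line with the spindle groove

### The job

Two circlip pliers stand in the wooden tool tray, each with a snap ring on its tips: take the pair with the larger ring by its handles from above, squeeze the handles right together so that the ring spreads, and lift it out. Slide the spread ring down over the steel stub of the turning stand, level and centred, until the whole ring is in line with the groove, without ramming or resting it on the stand. Finish there, still holding the pliers squeezed and the ring spread, clear of the stub all round, and leave everything else in its place.

Things in the scene. Friction and masses are not known exactly. Their poses are not given: they have to be found in the camera images.
- pliers_grip (a point): Circlip pliers with the LARGER ring, 187 mm tall, 0.23 kg, standing in the tray on the ring, tips down. This point is half-way between the two black handles at the height to grip them, 155 mm straight above the ring's centre. z up; handles on the +y and -y sides, closing along y; each 14 mm wide in x, from 33 mm below to 30 mm above this point; over their outsides here 62 mm relaxed, 43 mm squeezed.
- pliers_l (a joint): How far the handles are squeezed, rad per handle: 0 relaxed, about 0.133 at the stop; the ring is then fully spread and the handles' outer faces upright. A spring opens them: squeezing to the stop takes about 10 N on each handle at pliers_grip, so grip with 25 N or more.
- pliers_pivot (a point): The pliers' pivot, 70 mm straight below pliers_grip and 85 mm above the ring's centre. Below it the jaws are cranked 28 mm out towards +x and run down to the ring's two lugs, so the space under the pivot is free for the stub.
- pliers_ring (a point): Centre of the larger snap ring (steel, 4 mm thick, level; point half-way up it), straight below pliers_grip, same axes. It stays on the pliers' tips. About 59 mm over the outside; lugs and gap towards +x, reaching 39 mm from the centre. Opening about 32 mm across when relaxed (too narrow for the stub), 43 mm when the handles are at the stop.
- groove (a point): Centre of the groove in the upright steel stub of the fixed round turning stand (green foot, wooden platter 180 mm across), on the stub's axis, half-way up the groove, 71 mm above the bench. Groove 10 mm high, 29 mm in diameter; stub 36 mm in diameter above and below it. The steel washer (68 mm across) round the stub's foot is 11 mm below this point, the platter 15 mm. z up.
- stub_top (a point): Centre of the stub's flat top, 22 mm above the groove's centre; the top 5 mm taper from 36 to 28 mm in diameter.
- tray: Fixed open wooden tool tray, 240 mm (x) by 300 mm (y), walls 6 mm thick and 45 mm high, floor 6 mm above the bench; origin at the centre of its underside.
- pliers_small_grip (a point): Bystander: the other circlip pliers, the same but with a SMALLER ring (about 39 mm over the outside), standing in the same tray; the point half-way between its handles, 157 mm above its foot. Leave it.
- punch_a_center (a point): Bystander: square steel chasing punch lying in the tray, 8 x 8 x 110 mm; its centre.
- punch_b_center (a point): Bystander: a second square chasing punch lying in the tray, 8 x 8 x 110 mm, with a wider tip; its centre.
- rosette: Bystander: small brass rosette, 32 mm across, 8 mm high, lying in the tray; origin under its centre.
- spacer: Bystander: brass spacer ring, 26 mm across, 8 mm high, lying on the stand's platter 64 mm from the stub's axis; origin under its centre.
- hammer: Bystander: chasing hammer, 240 mm long, lying on the bench at the left side; origin under its middle.
- wax_jar: Bystander: amber glass jar with a metal cap, 60 mm across, 70 mm high, on the bench at the far side; origin under its centre.
- brass_lid: Bystander: round brass lid with a knob, 80 mm across, 28 mm high, on the bench at the far side; origin under its centre.
There are look-alikes about, which are no part of the job. Leave any green, pink or red look-alike of the part that bears pliers_grip alone.

How it is judged:
On the way, in this order (a step that is already met when the one before it is completed fails the run):
1. the larger ring, spread by squeezing the pliers, is lifted clear of the tray (value of joint pliers_l above 0.113 rad and contact force between the fingers and pliers above 4 N and height (world z) of pliers_ring above 0.06 m), for 0.2 s.
2. the spread ring is above the stub, in line with it (value of joint pliers_l above 0.113 rad and z of pliers_ring in the frame of stand above 0.09 m and horizontal distance between pliers_ring and stub_top below 0.006 m), for 0.1 s.
At the end, for the whole second after the job is handed in: The larger ring is round the stub, centre within 3 mm of the groove's in height and sideways, level within 5 degrees, spread (handles 0.113 rad or more), not touching the stand, still, and held by the gripper on the pliers (over 4 N); no bystander moved over 30 mm (value of joint pliers_l above 0.113 rad and contact force between the fingers and pliers above 4 N and z of pliers_ring in the frame of groove between -0.003 and 0.003 m and horizontal distance between pliers_ring and groove below 0.003 m and angle between pliers_ring's own z axis and vertical below 0.09 rad and contact force between pliers and stand below 0.5 N and linear speed of pliers below 0.02 m/s); the arm keeps its last pose, push and grip.
It fails at once if the pliers or ring rammed against the stand (over 20 N) (contact force between pliers and stand above 20 N).
It fails at once if a bystander pushed more than 30 mm from its place (distance of any of pliers_small_grip, punch_a_center, punch_b_center, rosette, spacer, hammer, wax_jar, brass_lid from where it was at the start of the episode above 0.03 m).
It also fails if it takes over 48 s, if anything falls off the work surface, if the arm or the gripper's body presses on something with over 40 N, if the wrist force passes 120 N, or if a joint passes its speed limit or range.

### The arm

A 6-joint arm with a two-finger parallel gripper is mounted at the origin on the work surface. World frame = base frame: x ahead of the robot, y to its left, z up, the work surface at z = 0. Lengths are in m, angles in rad, forces in N, time in s.
With the tool pointing down it reaches from about 0.35 to 0.775 m from the base axis. Payload 5.5 kg.
Tool frame: the origin (TCP) lies at the very end of the fingers, on their centre line; the grasp point (between the pads) lies 19 mm behind it (env.grip_depth is the distance from the TCP to the grasp point, in m); z points along the fingers, y is the direction in which the jaws open and shut (so a half turn about z gives the same grasp; the last joint's range is limited). The gripper opens to 85 mm and grips with 20 to 120 N. Pads are 22 mm wide; open, the fingers measure 114 mm over their backs; the gripper's body (76 mm by 85 mm) begins 54 mm behind the grasp point. The pads swing forward as they close: fully open they stand 13 mm farther back than shut.
Start: joints at [1.181, 0.313, 0.046, 1.304, 0, 1.431], TCP at [0.142, 0.557, 0.231] pointing down, gripper open.
Joint ranges: [-2.76, 2.76], [-0.86, 1.69], [-1.03, 1.26], [-2.2, 2.34], [-1.47, 1.5], [-3.14, 3.14]. Speed limits (rad/s): [2.57, 2.57, 3.14, 3.14, 3.14, 3.14].

### API

Orientations are given as a unit quaternion [w, x, y, z].
In Python, from workcell import env gives the robot as it stands.
- The arm moves only by the tool step_arm, never from a script. Its argument "series" is a list of rows, each a list of 3 entries, a list of its own where there are three numbers: the shift along the world's x, y, z in cm, then the turn about the world's z in rad, then the closure in counts, from 0 (fully open) to 255 (shut). A call has 1 to 5 rows; each row is the pose to reach, as a shift and turn from the pose measured when the call began; what a row does not reach only later rows make up. A row lasts 1/8 s, in which the tool goes at most 62.5 mm and 10.7 degrees, less where a joint would pass 70% of its speed; a pose out of reach is approached as far as the arm can. A call with a gripper value outside its range is refused whole. The fingers move at their own pace and stop on an object; "newtons" is the grip in N (left out, the last holds). Time passes only in rows, so rows that repeat a pose let the fingers close. It gives the time, the measured TCP pose, the force and the opening at its end, in the units of the state.
- env.get_state(): the state, without advancing time (a new reading comes with each control period).
- env.read_camera(name): name is "side" or "top"; returns a dict with "frame" (400x640x3 uint8, red, green, blue), "vertical_fov" (degrees; the focal length in pixels is half the picture's height over the tangent of half this angle, whatever the lens; pixels are square), "cx", "cy" (the principal point, pixels), "camera_from_world" (4x4, takes a point from world to camera coordinates). Camera axes: x right, y down, z forward; pixel columns grow to the right and rows downward; lengths in m; the calibration is good to about 2 mm. A picture is of the moment at which its call begins. There is no depth.
- env.hand_in(): hands the job in, once; it reports no verdict.
The state is a dict: "clock": time; "joint_pos": joint angles; "qvel": joint speeds; "tau": joint torques, N m; "tcp_pos": TCP position; "orientation": TCP orientation; "wrist_force": force on the tool from outside, world axes, zero at the start; "ft_torque": the same for the moment, N m; "finger_gap": finger opening in m.
Only numpy, scipy, OpenCV 4.12 (cv2) and the standard library are available. Lean on these libraries where they do the work, as an engineer would, in place of code of your own. Each camera call takes 0.05 s, during which the arm holds its last target.

## Working session

There is one attempt and no reset: what is moved stays moved. The work goes in short steps, Python scripts to look and compute and a tool call to move; the robot and the scene stay as the last step left them, time stands still between calls to the robot, and variables do not carry over. Pictures are saved under pics/ and viewed, and the job is handed in when it is done.

Besides the shell and the picture viewer there is one more tool, called after "Request:" as name([rows], argument=value, ...), one row to a line, values as JSON. step_arm: Moves the arm, as the interface text tells. Its arguments: {"type":"object","properties":{"series":{"type":"array"},"newtons":{"type":"number"}},"required":["series"]}

```bash
mkdir -p pics
cat > h.py <<'E'
import numpy as np, cv2
from workcell import env
def cam(n,save=None):
    r=env.read_camera(n); f=200/np.tan(np.radians(r["vertical_fov"])/2)
    r["f"]=f; T=np.array(r["camera_from_world"]); r["T"]=T
    if save: cv2.imwrite("pics/"+save,r["frame"][:,:,::-1])
    return r
def ray(r,u,v):
    d=np.array([(u-r["cx"])/r["f"],(v-r["cy"])/r["f"],1.]); R=r["T"][:3,:3]; t=r["T"][:3,3]
    return -R.T@t, R.T@d
def onz(r,u,v,z):
    o,d=ray(r,u,v); return o+d*(z-o[2])/d[2]
def proj(r,p):
    c=r["T"][:3,:3]@np.array(p)+r["T"][:3,3]; return np.array([r["cx"]+r["f"]*c[0]/c[2], r["cy"]+r["f"]*c[1]/c[2]])
def tri(obs):
    A=np.zeros((3,3));b=np.zeros(3);L=[]
    for r,u,v in obs:
        o,d=ray(r,u,v); d/=np.linalg.norm(d); P=np.eye(3)-np.outer(d,d); A+=P;b+=P@o; L.append((o,P))
    x=np.linalg.solve(A,b); return x,[np.linalg.norm(P@(x-o)) for o,P in L]
E
python3 - <<'E'
from h import *
for n in("side","top"):
    r=cam(n,n+"0.png"); print(n,r["f"],r["cx"],r["cy"],np.round(r["T"],3).tolist())
print(env.get_state(), env.grip_depth)
E
```

```text
side 516.1609269137059 317.4259205489255 200.54321029086546 [[0.732, -0.682, 0.006, -0.333], [-0.523, -0.567, -0.636, 0.383], [0.437, 0.462, -0.772, 1.048], [0.0, 0.0, 0.0, 1.0]]
top 362.171171736179 316.6296891067672 198.58797639840978 [[0.015, -1.0, 0.026, 0.049], [-0.992, -0.018, -0.124, 0.563], [0.124, -0.024, -0.992, 0.94], [0.0, 0.0, 0.0, 1.0]]
{'clock': 0.1, 'joint_pos': array([ 1.18137541e+00,  3.13939557e-01,  4.51105366e-02,  1.30360327e+00,
       -3.50048012e-06,  1.43120771e+00]), 'qvel': array([ 0.00147959,  0.00058222,  0.00305573, -0.00012285,  0.00087389,
       -0.00018716]), 'tau': array([ 4.04489037e-03, -4.81725848e+01,  2.99243921e+01,  1.27438360e-02,
       -9.59817135e-05,  2.33035905e-06]), 'tcp_pos': array([0.14199616, 0.55672908, 0.23049727]), 'orientation': array([-2.12156009e-04,  1.24591494e-01,  9.92207786e-01, -7.89989230e-04]), 'wrist_force': array([ 0.15185766,  0.41286079, -0.24789255]), 'ft_torque': array([ 0.00951164, -0.03674264, -0.00700738]), 'finger_gap': 0.08518933012431} 0.0187
```

View pics/side0.png

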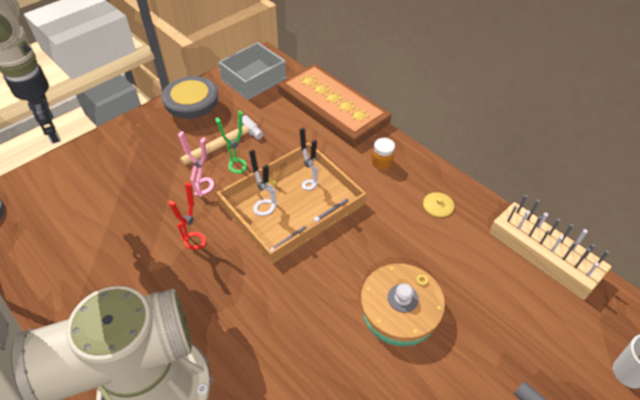

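View pics/top0.png

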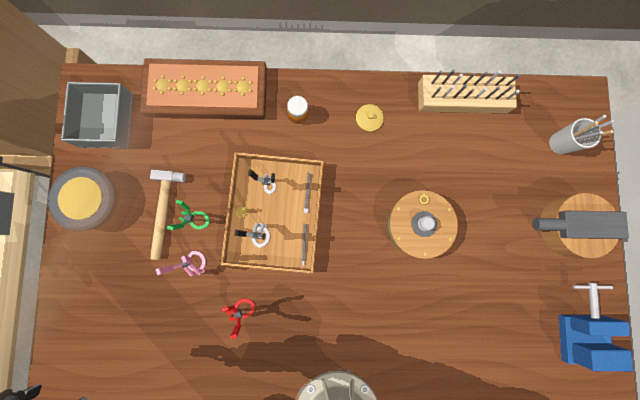

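Two black-handled pliers stand in the tray. Pair A is at side (262,180)/top (258,236), with a ring that looks large. Pair B is at side (308,160)/top (265,183), with a smaller ring. The green, pink and red pairs outside the tray are look-alikes. I'll enlarge the view to confirm.

Run:
```python
import cv2,numpy as np
s=cv2.imread("pics/side0.png");t=cv2.imread("pics/top0.png")
a=cv2.resize(s[120:260,210:370],None,fx=5,fy=5,interpolation=cv2.INTER_CUBIC)[:600]
cv2.imwrite("pics/cs.png",cv2.resize(s[120:240,215:375],None,fx=5,fy=5,interpolation=cv2.INTER_CUBIC))
cv2.imwrite("pics/ct.png",cv2.resize(t[155:275,210:340],None,fx=5,fy=5,interpolation=cv2.INTER_CUBIC))
x=cv2.resize(s[270:330,360:450],None,fx=5,fy=5,interpolation=cv2.INTER_CUBIC)
y=cv2.resize(t[190:250,385:465],None,fx=5,fy=5,interpolation=cv2.INTER_CUBIC)
cv2.imwrite("pics/cst.png",np.hstack([x[:300],y[:300]])[:, :800])
```

```text
(no output)
```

View pics/cs.png

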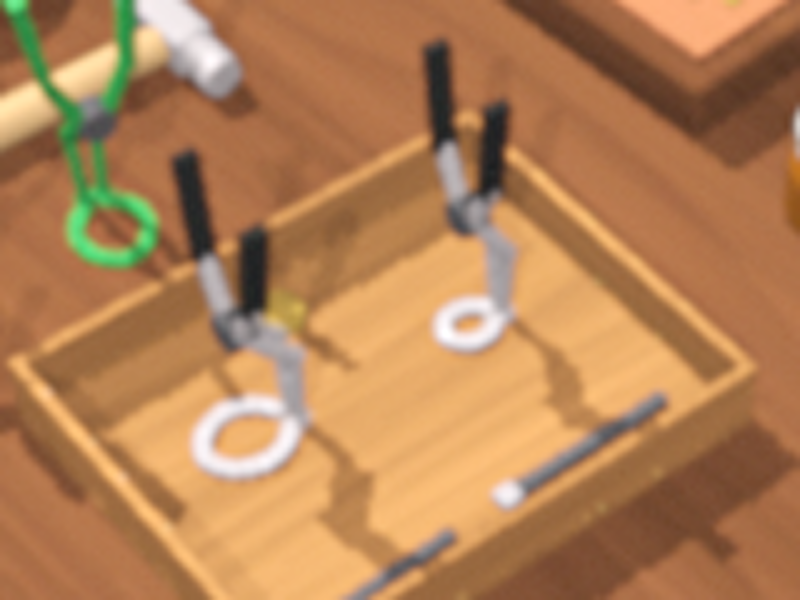

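View pics/ct.png

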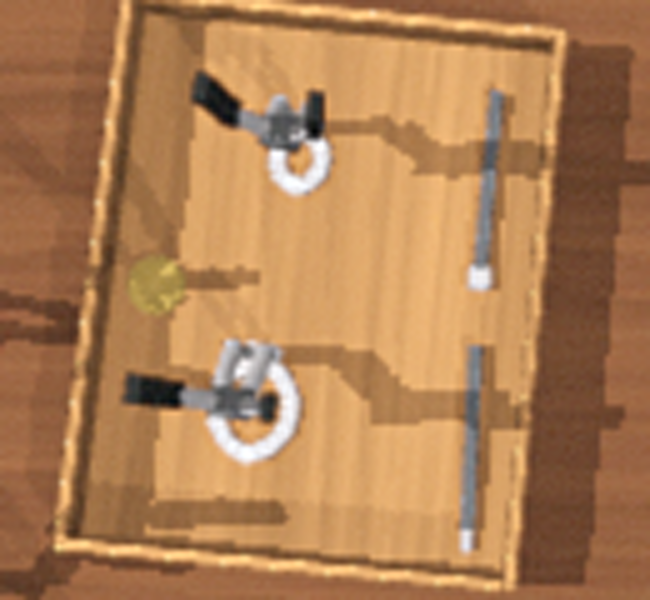

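View pics/cst.png

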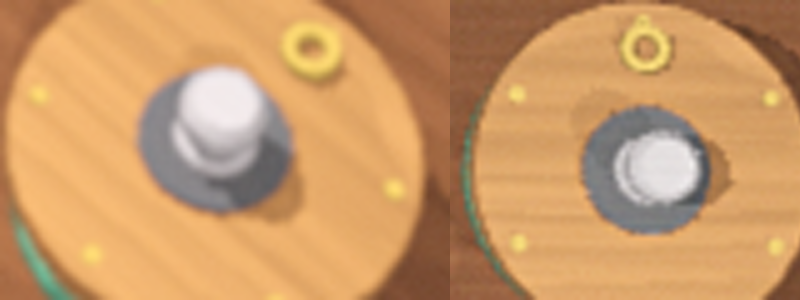

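The enlargement confirms it: pair A (side ring ≈ (264,207), top ring ≈ (260,235)) clearly has the bigger ring. I'll measure it and the stub now.

```bash
cat > m.py <<'E'
from h import *
def circ(P):
    P=np.asarray(P);A=np.c_[2*P,np.ones(len(P))];s=np.linalg.lstsq(A,(P**2).sum(1),rcond=None)[0]
    r=np.sqrt(s[2]+s[0]**2+s[1]**2);return s[0],s[1],r,np.std(np.hypot(*(P-s[:2]).T)-r)
def rcirc(P,n=6,thr=2.0):
    P=np.asarray(P)
    for _ in range(n):
        c=circ(P);e=np.abs(np.hypot(*(P-np.array(c[:2])).T)-c[2]);k=e<max(thr*np.std(e),.0008)
        if k.all():break
        P=P[k]
    return np.round(c,4),len(P)
def up(r,roi,s=4):
    x0,y0,x1,y1=roi
    return cv2.resize(r["frame"][y0:y1,x0:x1],None,fx=s,fy=s,interpolation=cv2.INTER_CUBIC)
def pts(r,roi,cnt,z,s=4):
    c=cnt.reshape(-1,2).astype(float); u=(c[:,0]+.5)/s-.5+roi[0]; v=(c[:,1]+.5)/s-.5+roi[1]
    return np.array([onz(r,a,b,z)[:2] for a,b in zip(u,v)])
E
python3 - <<'E'
from m import *
S=cam("side");T=cam("top")
for n,r in(("S",S),("T",T)): print(n,"campos",(-r["T"][:3,:3].T@r["T"][:3,3]).round(3))
for n,r,roi in(("S",S,(248,192,284,222)),("T",T,(245,218,275,252))):
    im=up(r,roi); hsv=cv2.cvtColor(im,cv2.COLOR_RGB2HSV); m=((hsv[...,1]<70)&(hsv[...,2]>165)).astype(np.uint8)
    cv2.imwrite(f"pics/m{n}.png",cv2.resize(np.hstack([im[:,:,::-1],cv2.merge([m*255]*3)]),None,fx=2,fy=2))
    C,H=cv2.findContours(m,cv2.RETR_CCOMP,cv2.CHAIN_APPROX_NONE)
    for c,h in zip(C,H[0]):
        if len(c)>40: print(n,"ring cnt","hole" if h[3]>=0 else "outer",len(c),rcirc(pts(r,roi,c,.010)),rcirc(pts(r,roi,c,.008)))
# stub: platter (wood), washer(gray), top (white)
for n,r,roi in(("S",S,(350,255,455,345)),("T",T,(380,180,470,265))):
    im=up(r,roi); hsv=cv2.cvtColor(im,cv2.COLOR_RGB2HSV)
    w=((hsv[...,1]<60)&(hsv[...,2]>200)).astype(np.uint8)
    g=((hsv[...,1]<60)).astype(np.uint8)
    p=((hsv[...,0]>8)&(hsv[...,0]<30)&(hsv[...,2]>170)).astype(np.uint8)
    cv2.imwrite(f"pics/st{n}.png",np.hstack([im[:,:,::-1],cv2.merge([w*255,g*255,p*255])])[:, :800])
    for nm,m,z in(("top",w,.093),("washer",g,.060),("platter",p,.056)):
        C,_=cv2.findContours(m,cv2.RETR_EXTERNAL,cv2.CHAIN_APPROX_NONE); c=max(C,key=cv2.contourArea)
        if nm=="platter": c=cv2.convexHull(c)
        print(n,nm,rcirc(pts(r,roi,c,z)))
# handle tops
E
```

```text
S campos [-0.014 -0.493  1.054]
T campos [0.441 0.082 1.001]
S ring cnt outer 316 (array([0.4637, 0.2177, 0.0349, 0.0005]), 84) (array([0.4646, 0.2191, 0.035 , 0.0005]), 84)
S ring cnt hole 129 (array([4.606e-01, 2.099e-01, 1.570e-02, 4.000e-04]), 39) (array([4.615e-01, 2.112e-01, 1.570e-02, 4.000e-04]), 39)
S ring cnt hole 47 (array([0.4978, 0.212 , 0.0069, 0.0005]), 10) (array([0.4988, 0.2133, 0.0069, 0.0005]), 10)
T ring cnt outer 269 (array([4.565e-01, 2.096e-01, 2.490e-02, 4.000e-04]), 77) (array([4.565e-01, 2.098e-01, 2.490e-02, 4.000e-04]), 77)
T ring cnt outer 132 (array([0.4825, 0.2079, 0.0127, 0.0005]), 40) (array([0.4826, 0.2081, 0.0128, 0.0005]), 40)
T ring cnt outer 86 (array([4.841e-01, 2.212e-01, 1.060e-02, 4.000e-04]), 13) (array([4.842e-01, 2.215e-01, 1.060e-02, 4.000e-04]), 13)
S top (array([ 4.967e-01, -2.214e-01,  1.720e-02,  4.000e-04]), 81)
S washer (array([ 4.986e-01, -2.222e-01,  3.250e-02,  3.000e-04]), 202)
S platter (array([ 4.986e-01, -2.212e-01,  9.200e-02,  3.000e-04]), 38)
T top (array([ 4.978e-01, -2.202e-01,  1.600e-02,  4.000e-04]), 106)
T washer (array([ 4.978e-01, -2.223e-01,  3.270e-02,  3.000e-04]), 283)
T platter (array([ 4.976e-01, -2.219e-01,  9.020e-02,  3.000e-04]), 60)
```

Run:
```python
import cv2,numpy as np
a=cv2.imread("pics/mS.png");b=cv2.imread("pics/mT.png")
h=max(a.shape[0],b.shape[0]); 
p=lambda i:cv2.copyMakeBorder(i,0,h-i.shape[0],0,0,cv2.BORDER_CONSTANT)
x=np.hstack([p(a),p(b)]);print(x.shape);cv2.imwrite("pics/mm.png",cv2.resize(x,(800,int(800*h/x.shape[1]))))
```

```text
(272, 1056, 3)
```

View pics/mm.png

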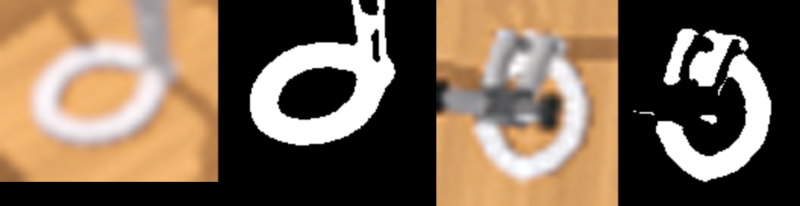

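Run:
```python
from m import *
S=cam("side");T=cam("top")
for n,r,roi in(("S",S,(240,140,285,225)),("T",T,(225,218,280,255))):
    im=up(r,roi,8); v=im.max(2); m=(v<62).astype(np.uint8)
    m=cv2.morphologyEx(m,cv2.MORPH_OPEN,np.ones((9,9),np.uint8))
    C,_=cv2.findContours(m,cv2.RETR_EXTERNAL,cv2.CHAIN_APPROX_NONE); vis=im[:,:,::-1].copy()
    cv2.drawContours(vis,C,-1,(0,255,255),1)
    for c in C:
        if cv2.contourArea(c)<300: continue
        b=cv2.boxPoints(cv2.minAreaRect(c)); cv2.polylines(vis,[b.astype(np.int32)],True,(255,0,255),1)
        print(n,cv2.contourArea(c),np.round((b+.5)/8-.5+roi[:2],1).tolist())
    cv2.imwrite(f"pics/h{n}.png",vis[:600,:800])
```

```text
S 3756.0 [[263.0, 182.1], [263.2, 166.3], [267.5, 166.3], [267.3, 182.1]]
S 4147.5 [[249.6, 151.5], [253.2, 150.7], [257.1, 170.0], [253.5, 170.8]]
T 431.5 [[262.2, 234.1], [264.2, 234.1], [264.2, 238.2], [262.2, 238.2]]
T 2645.0 [[235.3, 234.7], [235.9, 229.8], [245.9, 231.1], [245.2, 236.0]]
```

View pics/hS.png

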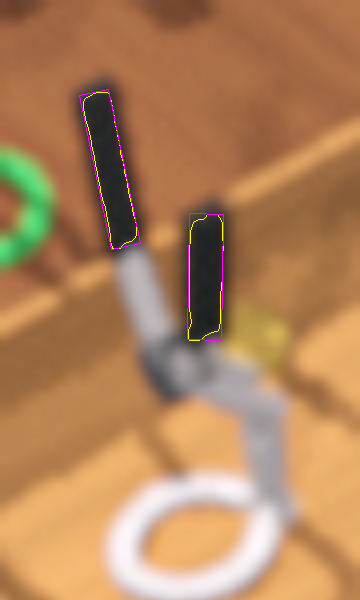

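View pics/hT.png

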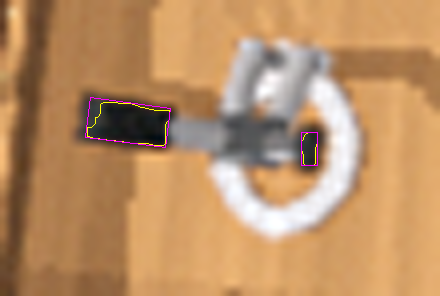

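Run:
```python
from m import *
S=cam("side");T=cam("top")
print("L top",onz(S,251.1,150.2,.193),onz(T,235.,232.3,.193),tri([(S,251.1,150.2),(T,235,232.3)]))
print("R top",onz(S,265.4,165.4,.193),onz(T,263.3,236.2,.185))
print("L bot",onz(S,255.4,170.6,.13),onz(T,245.9,233.7,.13))
print("piv",onz(S,261.4,183.3,.093),onz(T,255.8,235.,.097))
# ring outer in side, left/bottom half; thresholds mid-level
roi=(248,192,284,222); im=up(S,roi); hsv=cv2.cvtColor(im,cv2.COLOR_RGB2HSV)
for thr in (60,80,100):
    m=(hsv[...,1]<thr).astype(np.uint8); C,H=cv2.findContours(m,cv2.RETR_CCOMP,cv2.CHAIN_APPROX_NONE)
    for c,h in zip(C,H[0]):
        if len(c)<100: continue
        P=pts(S,roi,c,.009); q=c.reshape(-1,2)/4+np.array(roi[:2]); k=(q[:,0]<268)&(q[:,1]>194.5)
        print(thr,h[3]>=0,len(c),rcirc(P[k]))
roi=(245,218,275,252); im=up(T,roi); hsv=cv2.cvtColor(im,cv2.COLOR_RGB2HSV)
for thr in (60,80,100):
    m=(hsv[...,1]<thr).astype(np.uint8); C,H=cv2.findContours(m,cv2.RETR_CCOMP,cv2.CHAIN_APPROX_NONE)
    for c,h in zip(C,H[0]):
        if len(c)<60: continue
        q=c.reshape(-1,2)/4+np.array(roi[:2]); k=(q[:,1]>239)|((q[:,0]>265)&(q[:,1]>230))
        P=pts(T,roi,c,.010); print("T",thr,h[3]>=0,len(c),k.sum(),rcirc(P[k]) if k.sum()>20 else "")
for p in [(0.461,.2095,.163),(.461,.2095,.193)]: print(proj(S,p),proj(T,p))
```

```text
L top [0.46338323 0.23970535 0.193     ] [0.46356211 0.24174153 0.193     ] (array([0.46405417, 0.24176125, 0.19105701]), [np.float64(0.0005656242091701686), np.float64(0.0005656242091701082)])
R top [0.45697524 0.17900916 0.193     ] [0.45610948 0.18012514 0.185     ]
L bot [0.46253287 0.23121624 0.13      ] [0.46243998 0.22822412 0.13      ]
piv [0.46575422 0.21660709 0.093     ] [0.4604495  0.20926807 0.097     ]
60 False 299 (array([4.601e-01, 2.112e-01, 2.700e-02, 3.000e-04]), 74)
60 True 133 (array([4.587e-01, 2.122e-01, 1.470e-02, 4.000e-04]), 40)
80 False 304 (array([4.595e-01, 2.115e-01, 2.780e-02, 4.000e-04]), 77)
80 True 125 (array([4.590e-01, 2.124e-01, 1.410e-02, 4.000e-04]), 40)
100 False 307 (array([4.598e-01, 2.114e-01, 2.870e-02, 4.000e-04]), 81)
100 True 119 (array([0.4591, 0.2124, 0.0133, 0.0005]), 40)
T 60 False 312 126 (array([4.574e-01, 2.096e-01, 2.560e-02, 4.000e-04]), 59)
T 60 True 168 79 (array([4.578e-01, 2.105e-01, 1.630e-02, 4.000e-04]), 42)
T 80 False 310 128 (array([4.572e-01, 2.098e-01, 2.580e-02, 4.000e-04]), 62)
T 80 True 161 75 (array([4.570e-01, 2.102e-01, 1.520e-02, 4.000e-04]), 44)
T 100 False 313 130 (array([4.575e-01, 2.098e-01, 2.650e-02, 4.000e-04]), 63)
T 100 True 107 63 (array([4.562e-01, 2.099e-01, 1.420e-02, 4.000e-04]), 41)
[259.43652674 166.38542393] [251.6674444  234.05834546]
[258.39588164 157.4971553 ] [249.60938202 233.69387856]
```

Request:
step_arm([
  [[3,-3.3,1],0.03,0],
  [[7,-7.6,2],0.07,0],
  [[11,-12,2],0.1,0],
  [[15,-16.4,2],0.14,0],
  [[19,-20.7,2],0.14,0],
], newtons=70)

```text
clock: 1.02
tcp_pos: [0.3332, 0.3487, 0.2515]
orientation: [0.0, 0.055, 0.999, 0.0]
wrist_force: [0.3, 1.4, 0.4]
finger_gap: 0.0855
```

Run:
```python
from m import *
s=env.get_state();print(s["tcp_pos"],s["orientation"],s["clock"],s["qvel"].round(2))
T=cam("top");print("small R handle",onz(T,273,176,.19), "small L", onz(T,250,173,.19))
```

```text
[0.33319488 0.34869845 0.25149079] [3.53996073e-04 5.45881006e-02 9.98508870e-01 2.26711611e-04] 1.025 [-0.98 -0.1  -0.12 -0.02  0.   -0.96]
small R handle [0.59206252 0.16211145 0.19      ] small L [0.59792991 0.21426165 0.19      ]
```

Request:
step_arm([
  [[4,-4.4,0],0,0],
  [[8,-8.8,-1],0,0],
  [[11,-12,-1],0,0],
  [[12.7,-13.8,-1],0,0],
  [[12.7,-13.8,-1],0,0],
])

```text
clock: 1.7
tcp_pos: [0.4656, 0.2052, 0.2412]
orientation: [0.002, 0.059, 0.998, -0.001]
wrist_force: [-0.4, 0.3, -0.6]
finger_gap: 0.0854
```

Run:
```python
from m import *
s=env.get_state();print(s["tcp_pos"],s["orientation"],s["clock"],s["qvel"].round(2))
S=cam("side","s2.png");T=cam("top","t2.png")
a=cv2.resize(S["frame"][100:240,200:330],None,fx=4,fy=4)[:,:,::-1];b=cv2.resize(T["frame"][190:270,210:300],None,fx=3,fy=3)[:,:,::-1]
b=cv2.copyMakeBorder(b,0,a.shape[0]-b.shape[0],0,0,cv2.BORDER_CONSTANT);cv2.imwrite("pics/c2.png",np.hstack([a,b]))
```

```text
[0.46561998 0.20524233 0.24116616] [ 0.00182202  0.0593595   0.9982339  -0.00148916] 1.7 [ 0.04 -0.02 -0.02  0.01  0.01  0.01]
```

View pics/c2.png

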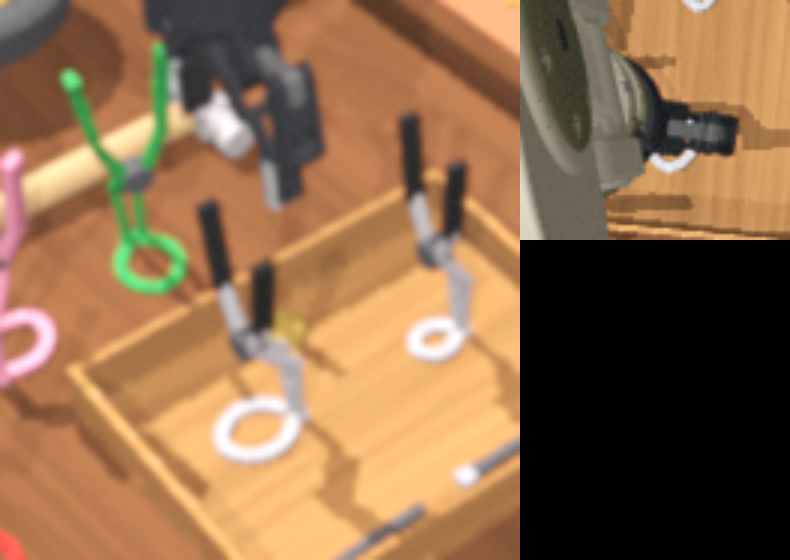

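The side view shows the open fingers above pair A, a few mm past centre. I'll correct that and descend.

Request:
step_arm([
  [[-0.6,0.5,0],0.01,0],
  [[-0.6,0.5,-1],0.01,0],
  [[-0.6,0.5,-2],0.01,0],
  [[-0.6,0.5,-2.5],0.01,0],
  [[-0.6,0.5,-2.5],0.01,0],
])

```text
clock: 2.42
tcp_pos: [0.4578, 0.2115, 0.2156]
orientation: [0.001, 0.053, 0.999, -0.002]
wrist_force: [0.5, 0.2, -0.3]
finger_gap: 0.0854
```

Run:
```python
from m import *
s=env.get_state();print(s["tcp_pos"],s["orientation"],s["clock"],s["qvel"].round(2))
S=cam("side","s3.png");T=cam("top","t3.png")
a=cv2.resize(S["frame"][100:240,200:300],None,fx=4,fy=4,interpolation=2)[:,:,::-1];b=cv2.resize(T["frame"][200:260,220:290],None,fx=5,fy=5)[:,:,::-1]
b=cv2.copyMakeBorder(b,0,a.shape[0]-b.shape[0],0,0,cv2.BORDER_CONSTANT);cv2.imwrite("pics/c3.png",np.hstack([a,b]))
```

```text
[0.45778772 0.21147668 0.2155894 ] [ 9.10517397e-04  5.29647233e-02  9.98594707e-01 -1.58727045e-03] 2.425 [-0.   -0.    0.02  0.01  0.   -0.  ]
```

View pics/c3.png

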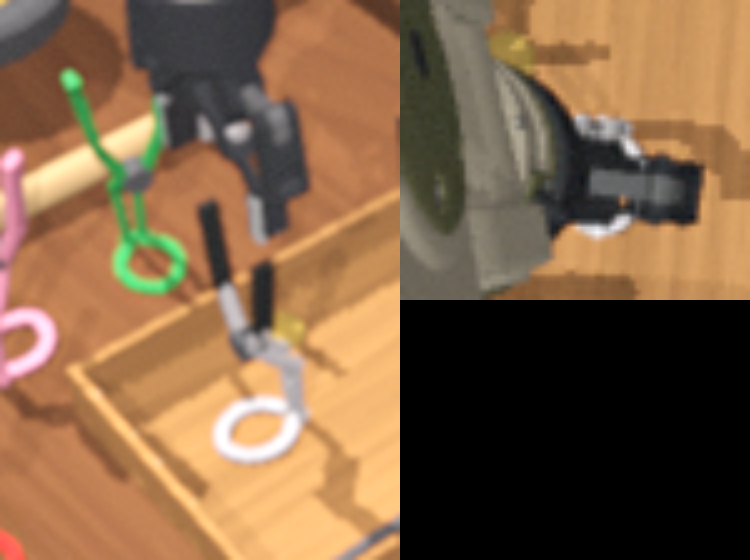

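Run:
```python
from m import *
for i in range(3):
    s=env.get_state();print(s["tcp_pos"],s["joint_pos"].round(4)); env.read_camera("top")
```

```text
[0.45831247 0.21150251 0.2163057 ] [ 0.2754  0.1813 -0.1637  1.2237 -0.0036  0.3815]
[0.45844108 0.21152966 0.21647315] [ 0.2753  0.1812 -0.1635  1.2237 -0.0036  0.3816]
[0.45846298 0.21153386 0.21653766] [ 0.2753  0.1811 -0.1634  1.2238 -0.0036  0.3815]
```

Request:
step_arm([
  [[0.15,-0.15,0],0,0],
  [[0.15,-0.15,-1],0,0],
  [[0.15,-0.15,-2],0,0],
  [[0.15,-0.15,-2.5],0,0],
  [[0.15,-0.15,-2.5],0,0],
])

```text
clock: 3.3
tcp_pos: [0.4595, 0.2099, 0.1908]
orientation: [0.001, 0.053, 0.999, -0.001]
wrist_force: [0.4, 0.1, -0.5]
finger_gap: 0.0855
```

Run:
```python
from m import *
s=env.get_state();print(s["tcp_pos"],s["wrist_force"],s["clock"])
S=cam("side","s4.png");T=cam("top","t4.png");s=env.get_state();print(s["tcp_pos"])
a=cv2.resize(S["frame"][120:230,220:300],None,fx=5,fy=5,interpolation=2)[:,:,::-1];b=cv2.resize(T["frame"][200:260,220:290],None,fx=5,fy=5)[:,:,::-1]
b=cv2.copyMakeBorder(b,0,a.shape[0]-b.shape[0],0,0,cv2.BORDER_CONSTANT);cv2.imwrite("pics/c4.png",np.hstack([a,b]))
```

```text
[0.45948517 0.20992579 0.19083885] [ 0.43492124  0.07909687 -0.49396946] 3.3
[0.46000568 0.21006688 0.19160098]
```

View pics/c4.png

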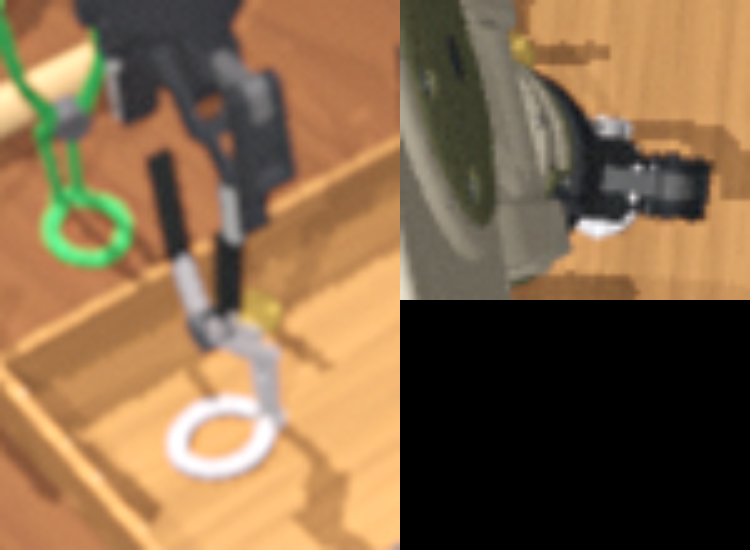

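Run:
```python
from m import *
S=cam("side");p=np.array([.46,.21]);y=np.array([.11,.994])
for nm,d,z in(("Lpad",.0425,.2046),("Rpad",-.0425,.2046),("Lhandle out top",.035,.193),("Rhandle out top",-.035,.193),("c",0,.2046)):
    q=proj(S,[*(p+d*y),z]);print(nm,((q-[220,120])*5).round(0))
```

```text
Lpad [139. 118.]
Rpad [238. 224.]
Lhandle out top [150. 145.]
Rhandle out top [231. 232.]
c [188. 170.]
```

The view agrees with the projection, with both pads outside the handles (left handle top at (155,155), right pad at (232,235) in the crop). I'll descend to grip height.

Request:
step_arm([
  [[0,0,-1],0,0],
  [[0,0,-2],0,0],
  [[0,0,-3],0,0],
  [[0,0,-4],0,0],
  [[0,0,-5],0,0],
])

```text
clock: 4.08
tcp_pos: [0.46, 0.2101, 0.141]
orientation: [0.002, 0.053, 0.999, -0.001]
wrist_force: [-0.3, -0.1, 0.4]
finger_gap: 0.0857
```

Request:
step_arm([
  [[0,0,0],0,60],
  [[0,0,0],0,90],
  [[0,0,0],0,110],
  [[0,0,0],0,130],
  [[0,0,0],0,160],
], newtons=70)

```text
clock: 4.7
tcp_pos: [0.4632, 0.212, 0.1447]
orientation: [0.006, 0.053, 0.999, 0.001]
wrist_force: [0.5, 3.2, 13.6]
finger_gap: 0.0396
```

Request:
step_arm([
  [[0,0,0],0,255],
  [[0,0,0],0,255],
  [[0,0,0],0,255],
], newtons=70)

```text
clock: 5.08
tcp_pos: [0.4636, 0.2121, 0.145]
orientation: [0.006, 0.053, 0.999, 0.001]
wrist_force: [0.3, 0.3, 3.4]
finger_gap: 0.0394
```

Run:
```python
from m import *
s=env.get_state();print(s["tcp_pos"],s["wrist_force"],s["ft_torque"],s["finger_gap"],s["clock"])
S=cam("side","s5.png");T=cam("top","t5.png");s=env.get_state();print(s["tcp_pos"],s["wrist_force"])
a=cv2.resize(S["frame"][120:230,220:300],None,fx=5,fy=5,interpolation=2)[:,:,::-1];b=cv2.resize(T["frame"][200:260,220:290],None,fx=5,fy=5)[:,:,::-1]
b=cv2.copyMakeBorder(b,0,a.shape[0]-b.shape[0],0,0,cv2.BORDER_CONSTANT);cv2.imwrite("pics/c5.png",np.hstack([a,b]))
```

```text
[0.46363709 0.21210637 0.14501146] [0.30127055 0.29430492 3.411517  ] [ 0.13178758 -0.09457873 -0.02044646] 0.03939758533680636 5.075
[0.46365104 0.21213029 0.14500016] [0.00504411 1.19404042 3.72753867]
```

View pics/c5.png

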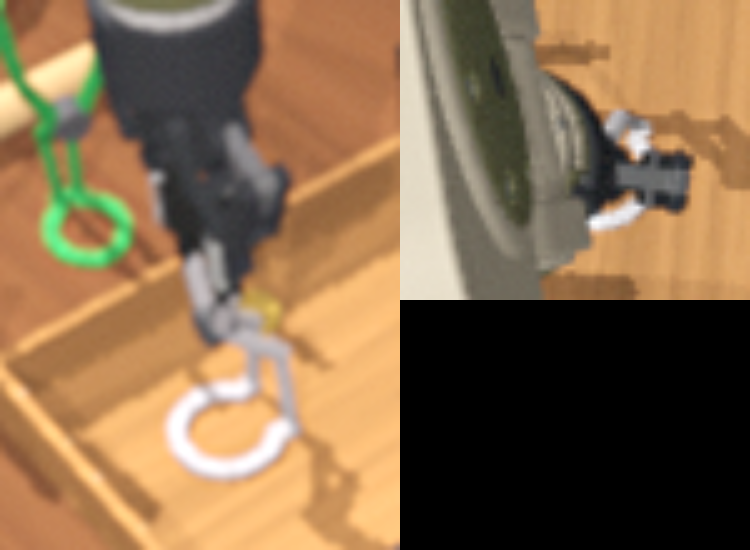

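The ring is visibly spread, with a wide gap towards crop (265,390)–(290,430), and the gripper holds both handles. I'll lift straight up.

Request:
step_arm([
  [[0,0,1],0,255],
  [[0,0,3],0,255],
  [[0,0,6],0,255],
  [[0,0,9],0,255],
  [[0,0,12],0,255],
])

```text
clock: 5.8
tcp_pos: [0.4629, 0.2118, 0.2656]
orientation: [0.005, 0.053, 0.999, 0.001]
wrist_force: [0.5, 0.6, -2.6]
finger_gap: 0.0393
```

Request:
step_arm([
  [[0,0,0.5],0,255],
  [[0,0,0.5],0,255],
  [[0,0,0.5],0,255],
])

```text
clock: 6.18
tcp_pos: [0.462, 0.2115, 0.269]
orientation: [0.004, 0.053, 0.999, 0.001]
wrist_force: [0.2, 0.2, -2.6]
finger_gap: 0.0392
```

Run:
```python
from m import *
s=env.get_state();print(s["tcp_pos"],s["orientation"],s["wrist_force"],s["ft_torque"],s["finger_gap"],s["clock"])
S=cam("side","s6.png");T=cam("top","t6.png")
a=cv2.resize(S["frame"][80:230,200:300],None,fx=4,fy=4,interpolation=2)[:,:,::-1];b=cv2.resize(T["frame"][190:260,200:290],None,fx=4,fy=4)[:,:,::-1]
b=cv2.copyMakeBorder(b,0,a.shape[0]-b.shape[0],0,0,cv2.BORDER_CONSTANT);cv2.imwrite("pics/c6.png",np.hstack([a,b]))
```

```text
[0.46203435 0.21151067 0.26895522] [3.69448731e-03 5.28826084e-02 9.98593751e-01 5.48494327e-04] [ 0.23655258  0.21200007 -2.59869359] [-0.00377393  0.00386086 -0.0068637 ] 0.039209014856136815 6.175
```

View pics/c6.png

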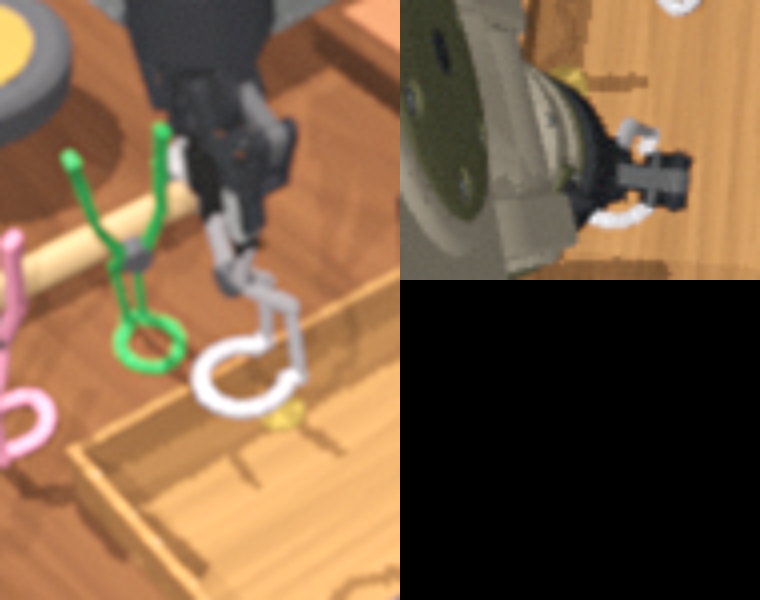

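Lifted and held: about 2.4 N of weight, ring spread at side (262,173). I'll move it above the stub.

Request:
step_arm([
  [[0,-1.5,0],0,255],
  [[0.3,-4.5,0],0,255],
  [[0.6,-8,0],0,255],
  [[0.9,-12,0],0,255],
  [[1.2,-16,0],0,255],
])

```text
clock: 6.9
tcp_pos: [0.4737, 0.0496, 0.2689]
orientation: [0.004, 0.053, 0.999, 0.0]
wrist_force: [1.6, -1.1, -3.1]
finger_gap: 0.0394
```

Request:
step_arm([
  [[0.4,-4,0],0,255],
  [[0.8,-8,0],0,255],
  [[1.2,-12,0],0,255],
  [[1.6,-16,0],0,255],
  [[1.8,-18,0],0,255],
])

```text
clock: 7.52
tcp_pos: [0.4911, -0.1328, 0.2685]
orientation: [0.003, 0.054, 0.999, 0.0]
wrist_force: [0.4, 1.6, -2.7]
finger_gap: 0.0394
```

Run:
```python
from m import *
env.read_camera("top");s=env.get_state();print(s["tcp_pos"],s["orientation"],s["wrist_force"],s["qvel"].round(3),s["finger_gap"],s["clock"])
```

```text
[ 0.49155738 -0.13427106  0.26838556] [ 3.41494875e-03  5.46451772e-02  9.98499938e-01 -3.41871345e-04] [ 1.34950752 -3.01761136 -1.9570908 ] [ 0.046 -0.013 -0.013  0.003  0.018  0.057] 0.039252849955595824 7.575
```

Request:
step_arm([
  [[0.1,-2,0],0,255],
  [[0.3,-5,0],0,255],
  [[0.5,-7.5,0],0,255],
  [[0.6,-8.7,0],0,255],
  [[0.6,-8.7,0],0,255],
])

```text
clock: 8.2
tcp_pos: [0.4974, -0.2212, 0.2681]
orientation: [0.003, 0.055, 0.998, 0.0]
wrist_force: [-0.3, -0.3, -2.4]
finger_gap: 0.0392
```

Request:
step_arm([
  [[0,0,0],0,255],
  [[0,0,0],0,255],
])

```text
clock: 8.45
tcp_pos: [0.4973, -0.2203, 0.2682]
orientation: [0.003, 0.054, 0.999, 0.0]
wrist_force: [-0.5, 0.1, -1.4]
finger_gap: 0.0389
```

Run:
```python
from m import *
S=cam("side","s7.png");T=cam("top","t7.png")
s=env.get_state();print(s["tcp_pos"],s["orientation"],s["wrist_force"],s["qvel"].round(3),s["finger_gap"],s["clock"])
a=cv2.resize(S["frame"][230:350,340:460],None,fx=4,fy=4,interpolation=2)[:,:,::-1];b=cv2.resize(T["frame"][180:270,380:470],None,fx=4,fy=4,interpolation=2)[:,:,::-1]
b=cv2.copyMakeBorder(b,0,max(0,a.shape[0]-b.shape[0]),0,0,cv2.BORDER_CONSTANT);cv2.imwrite("pics/c7.png",np.hstack([a,b])[:, :800])
```

```text
[ 0.4974061  -0.22051184  0.26827654] [3.21807397e-03 5.44739312e-02 9.98510006e-01 5.14447889e-05] [ 0.58716893  0.50802114 -2.45001389] [-0.003  0.001  0.002 -0.002 -0.001 -0.001] 0.03903148383273066 8.55
```

View pics/c7.png

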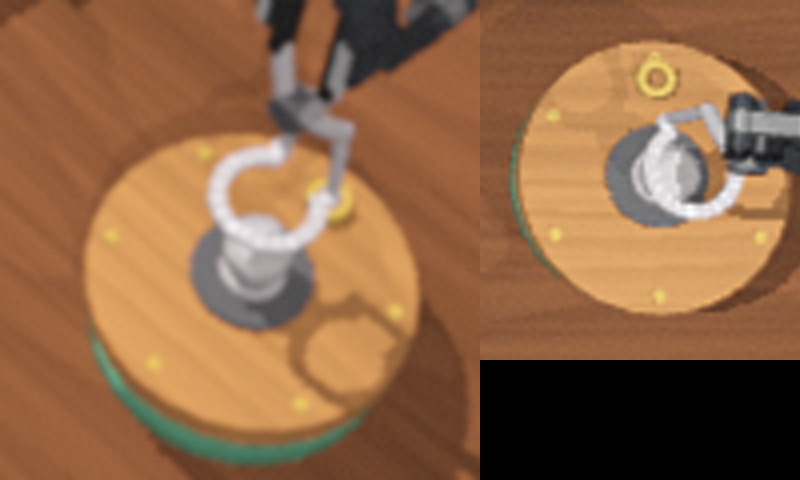

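View pics/s7.png

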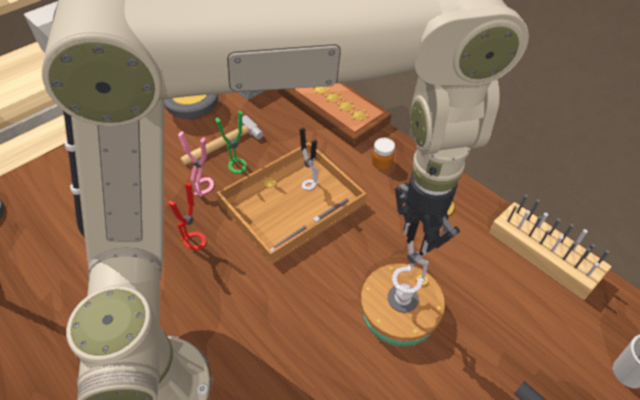

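Run:
```python
import cv2,numpy as np
S=cv2.imread("pics/s7.png");T=cv2.imread("pics/t7.png")
def go(im,roi,n,s=12):
    x0,y0,x1,y1=roi;a=cv2.resize(im[y0:y1,x0:x1],None,fx=s,fy=s,interpolation=cv2.INTER_CUBIC)
    for x in range(x0,x1,5):
        cv2.putText(a,str(x),((x-x0)*s,10),0,.35,(255,255,0),1);cv2.line(a,((x-x0)*s+s//2,0),((x-x0)*s+s//2,a.shape[0]),(255,255,0) ,1) if x%10==0 else 0
    for y in range(y0,y1,5):
        cv2.putText(a,str(y),(0,(y-y0)*s+s//2),0,.35,(0,0,255),1);cv2.line(a,(0,(y-y0)*s+s//2),(a.shape[1],(y-y0)*s+s//2),(255,255,0),1) if y%10==0 else 0
    print(a.shape);cv2.imwrite(n,a)
go(S,(385,255,435,304),"pics/gS.png");go(T,(410,200,450,240),"pics/gT.png",14)
```

```text
(588, 600, 3)
(560, 560, 3)
```

View pics/gS.png

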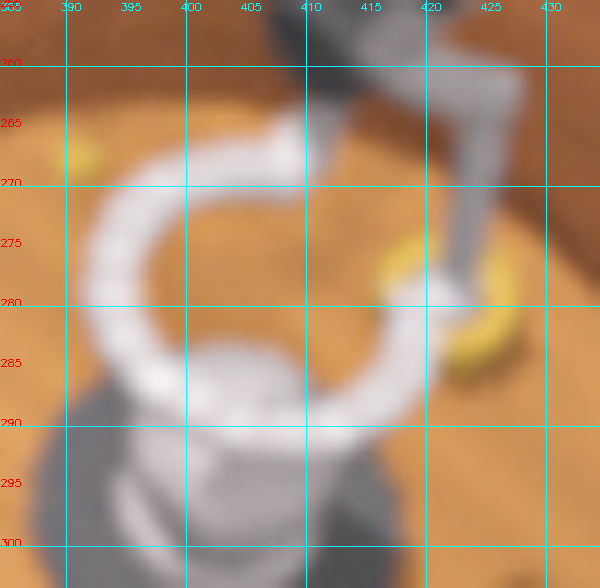

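View pics/gT.png

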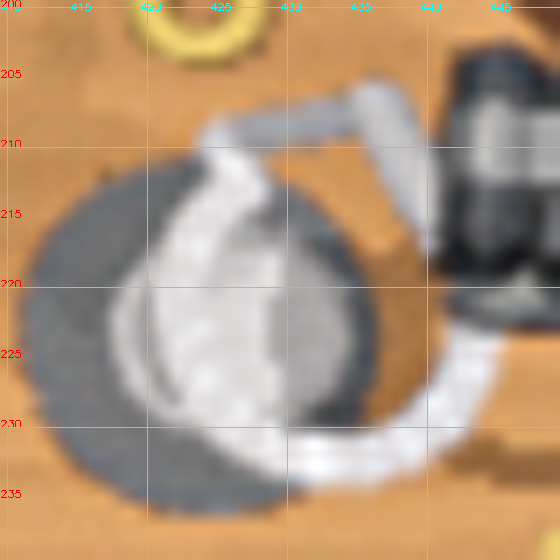

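```bash
cat > fit.py <<'E'
from m import *
def fit(S,T,sp,tp,zs):
    for z in zs:
        a=circ([onz(S,u,v,z)[:2] for u,v in sp]);b=circ([onz(T,u,v,z)[:2] for u,v in tp])
        print(z,np.round(a,4),np.round(b,4),"diff",np.round(np.subtract(a[:2],b[:2]),4))
E
python3 - <<'E'
from fit import *
S=cam("side");T=cam("top")
sp=[(407.5,268.3),(400,268.6),(395.8,271.5),(394,276),(394,281),(396.5,285.5),(401,288.2),(406,289.7),(411,289.3),(415.5,286.5),(418.5,282.5)]
tp=[(426,211.5),(423,215),(422,220),(422.3,225),(425,230),(429,232.3),(433,232.6),(438,231),(441.8,228),(443.5,224)]
fit(S,T,sp,tp,(.12,.126,.130,.134,.138,.142))
for n,r,q in(("S",S,sp),("T",T,tp)):
    P=np.array([onz(r,u,v,.131)[:2] for u,v in q]);c=circ(P);print(n,(np.hypot(*(P-c[:2]).T)*1000).round(1),np.degrees(np.arctan2(*(P-c[:2]).T[::-1])).round())
print(env.get_state()["tcp_pos"])
E
```

```text
0.12 [ 5.067e-01 -2.142e-01  2.620e-02  4.000e-04] [ 0.5    -0.2244  0.0276  0.0008] diff [0.0067 0.0102]
0.126 [ 5.033e-01 -2.160e-01  2.600e-02  4.000e-04] [ 0.4996 -0.2223  0.0274  0.0008] diff [0.0037 0.0063]
0.13 [ 5.011e-01 -2.172e-01  2.590e-02  4.000e-04] [ 0.4993 -0.2209  0.0273  0.0008] diff [0.0018 0.0037]
0.134 [ 4.988e-01 -2.184e-01  2.580e-02  4.000e-04] [ 0.499  -0.2195  0.0272  0.0008] diff [-0.0002  0.0011]
0.138 [ 4.966e-01 -2.196e-01  2.570e-02  4.000e-04] [ 0.4988 -0.2181  0.0271  0.0008] diff [-0.0022 -0.0015]
0.142 [ 4.944e-01 -2.208e-01  2.560e-02  4.000e-04] [ 0.4985 -0.2167  0.0269  0.0008] diff [-0.0041 -0.0041]
S [25.8 26.2 25.9 25.  25.9 26.6 25.7 25.9 25.9 25.2 26.3] [  34.   69.   95.  122.  149.  174. -162. -139. -116.  -89.  -63.]
T [28.2 27.3 25.7 26.7 28.3 28.1 27.2 26.4 27.3 27.4] [  33.   57.   84.  110.  138.  161. -179. -151. -125. -103.]
[ 0.4974361  -0.22077891  0.2682504 ]
```

The ring sits about 4 cm above the stub top at ring z ≈ 0.131–0.135, with its centre near (0.4985, −0.219) and the stub at (0.498, −0.2217). I'll shift it by about −2.5 mm in y, go down to just above the stub and measure again.

Request:
step_arm([
  [[-0.05,-0.2,0],0,255],
  [[-0.05,-0.2,-1],0,255],
  [[-0.05,-0.2,-2],0,255],
  [[-0.05,-0.2,-2.7],0,255],
  [[-0.05,-0.2,-2.7],0,255],
])

```text
clock: 9.28
tcp_pos: [0.4964, -0.2225, 0.2402]
orientation: [0.002, 0.055, 0.999, 0.0]
wrist_force: [0.5, -0.1, -2.6]
finger_gap: 0.0392
```

```bash
cat > g.py <<'E'
import cv2
def go(im,roi,n,s=12):
    x0,y0,x1,y1=roi;a=cv2.resize(im[y0:y1,x0:x1],None,fx=s,fy=s,interpolation=cv2.INTER_CUBIC)
    for x in range(x0,x1,5):
        cv2.putText(a,str(x),((x-x0)*s,10),0,.35,(255,255,0),1)
        if x%10==0: cv2.line(a,((x-x0)*s+s//2,0),((x-x0)*s+s//2,a.shape[0]),(255,255,0) ,1)
    for y in range(y0,y1,5):
        cv2.putText(a,str(y),(0,(y-y0)*s+s//2),0,.35,(0,0,255),1)
        if y%10==0: cv2.line(a,(0,(y-y0)*s+s//2),(a.shape[1],(y-y0)*s+s//2),(255,255,0),1)
    cv2.imwrite(n,a)
E
python3 - <<'E'
from fit import *
from g import go
env.read_camera("top");env.read_camera("top")
S=cam("side","s8.png");T=cam("top","t8.png")
s=env.get_state();print(s["tcp_pos"],s["orientation"],s["wrist_force"],s["qvel"].round(3),s["finger_gap"],s["clock"])
go(cv2.imread("pics/s8.png"),(380,262,430,311),"pics/gS8.png");go(cv2.imread("pics/t8.png"),(405,198,445,240),"pics/gT8.png",14)
E
```

```text
[ 0.49710815 -0.22286231  0.24157355] [ 3.48995129e-03  5.46400896e-02  9.98500007e-01 -1.32037548e-04] [-0.15511334 -0.14199557 -2.88157851] [-0.    -0.002  0.002  0.002  0.001 -0.002] 0.03964134298239873 9.475
```

View pics/gS8.png

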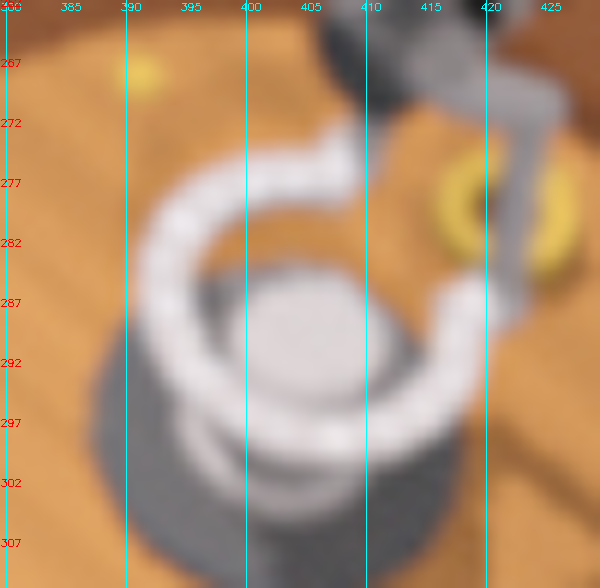

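View pics/gT8.png

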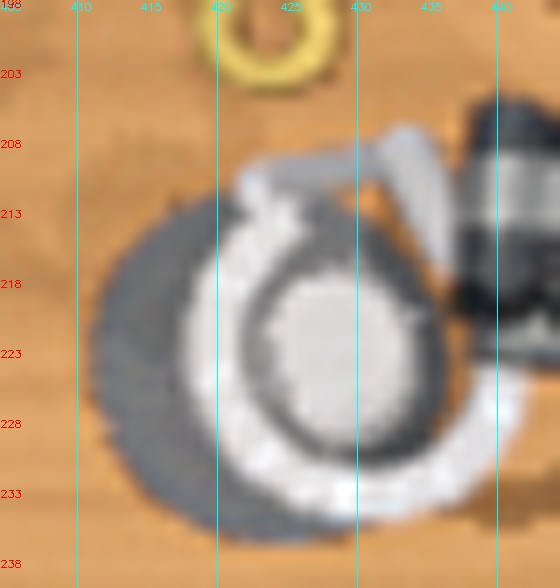

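Run:
```python
from fit import *
S=cam("side");T=cam("top")
cs=lambda L,x,y,s:[((a+.5)/s-.5+x,(b+.5)/s-.5+y) for a,b in L]
sp=cs([(290,175),(235,185),(190,220),(168,270),(175,320),(200,370),(240,410),(290,432),(345,437),(400,425),(440,390),(462,340)],380,262,12)
tp=cs([(268,215),(235,255),(213,300),(205,350),(212,405),(238,455),(285,488),(340,497),(395,492),(445,470),(480,435),(500,395)],405,198,14)
fit(S,T,sp,tp,(.100,.104,.106,.108,.110,.112))
# stub top by mask, central component
for n,r,roi,c in(("S",S,(380,262,430,311),(308,325)),("T",T,(405,198,445,240),(341,357))):
    s=12 if n=="S" else 14
    im=up(r,roi,s);hsv=cv2.cvtColor(im,cv2.COLOR_RGB2HSV);
    for th in (170,185,200):
        m=((hsv[...,1]<60)&(hsv[...,2]>th)).astype(np.uint8);k,l,st,_=cv2.connectedComponentsWithStats(m)
        i=l[c[1],c[0]];mm=(l==i).astype(np.uint8);C,_=cv2.findContours(mm,0,cv2.CHAIN_APPROX_NONE)
        C=max(C,key=cv2.contourArea)
        print(n,th,st[i],[rcirc(pts(r,roi,C,z,s)) for z in(.093,.090)])
print(env.get_state()["tcp_pos"])
```

```text
0.1 [ 5.028e-01 -2.211e-01  2.620e-02  4.000e-04] [ 0.4983 -0.2241  0.0271  0.0007] diff [0.0045 0.003 ]
0.104 [ 5.006e-01 -2.222e-01  2.610e-02  4.000e-04] [ 0.498  -0.2227  0.027   0.0007] diff [0.0026 0.0005]
0.106 [ 4.995e-01 -2.228e-01  2.610e-02  4.000e-04] [ 0.4979 -0.222   0.0269  0.0007] diff [ 0.0016 -0.0008]
0.108 [ 4.984e-01 -2.234e-01  2.600e-02  4.000e-04] [ 0.4978 -0.2213  0.0269  0.0007] diff [ 0.0007 -0.002 ]
0.11 [ 4.973e-01 -2.239e-01  2.600e-02  4.000e-04] [ 0.4976 -0.2207  0.0268  0.0007] diff [-0.0003 -0.0033]
0.112 [ 4.963e-01 -2.245e-01  2.590e-02  4.000e-04] [ 0.4975 -0.22    0.0268  0.0007] diff [-0.0012 -0.0045]
S 170 [  132   119   396   368 65295] [(array([ 5.065e-01, -2.188e-01,  3.160e-02,  3.000e-04]), 684), (array([ 5.081e-01, -2.179e-01,  3.170e-02,  3.000e-04]), 684)]
S 185 [  135   122   381   354 59091] [(array([ 5.069e-01, -2.185e-01,  3.140e-02,  3.000e-04]), 707), (array([ 5.085e-01, -2.177e-01,  3.150e-02,  4.000e-04]), 707)]
S 200 [  136   124   364   333 49701] [(array([ 5.073e-01, -2.184e-01,  3.070e-02,  3.000e-04]), 329), (array([ 5.090e-01, -2.175e-01,  3.080e-02,  3.000e-04]), 328)]
T 170 [  272   270   138   171 17766] [(array([ 4.983e-01, -2.235e-01,  1.400e-02,  4.000e-04]), 255), (array([ 4.984e-01, -2.245e-01,  1.410e-02,  4.000e-04]), 255)]
T 185 [  277   274   130   162 15873] [(array([ 4.984e-01, -2.231e-01,  1.350e-02,  4.000e-04]), 285), (array([ 4.986e-01, -2.242e-01,  1.360e-02,  4.000e-04]), 285)]
T 200 [  281   277   122   153 14015] [(array([ 4.985e-01, -2.230e-01,  1.280e-02,  4.000e-04]), 269), (array([ 4.987e-01, -2.241e-01,  1.290e-02,  4.000e-04]), 269)]
[ 0.49716431 -0.22290072  0.24165799]
```

Per-camera differences between ring and stub are small: side (+1.2, −1.3) mm, top (0, +0.2) mm. I'll trim half a millimetre and begin to lower over the taper.

Request:
step_arm([
  [[-0.05,0.05,0],0,255],
  [[-0.05,0.05,-0.6],0,255],
  [[-0.05,0.05,-1.2],0,255],
  [[-0.05,0.05,-1.6],0,255],
  [[-0.05,0.05,-1.6],0,255],
])

```text
clock: 10.2
tcp_pos: [0.4963, -0.2222, 0.225]
orientation: [0.003, 0.055, 0.999, 0.0]
wrist_force: [0.0, 0.4, -2.0]
finger_gap: 0.0398
```

Run:
```python
from fit import *
from g import go
env.read_camera("top");env.read_camera("top")
S=cam("side","s9.png");T=cam("top","t9.png")
s=env.get_state();print(s["tcp_pos"],s["orientation"],s["wrist_force"],s["ft_torque"],s["finger_gap"],s["clock"])
go(cv2.imread("pics/s9.png"),(380,265,430,314),"pics/gS9.png");go(cv2.imread("pics/t9.png"),(405,198,445,240),"pics/gT9.png",14)
```

```text
[ 0.49676741 -0.22244743  0.22582837] [ 3.72328716e-03  5.46204672e-02  9.98500211e-01 -2.63585010e-04] [ 0.06508435  0.25645863 -2.33404166] [ 0.00062763  0.03005813 -0.04810646] 0.0394868229285348 10.4
```

View pics/gS9.png

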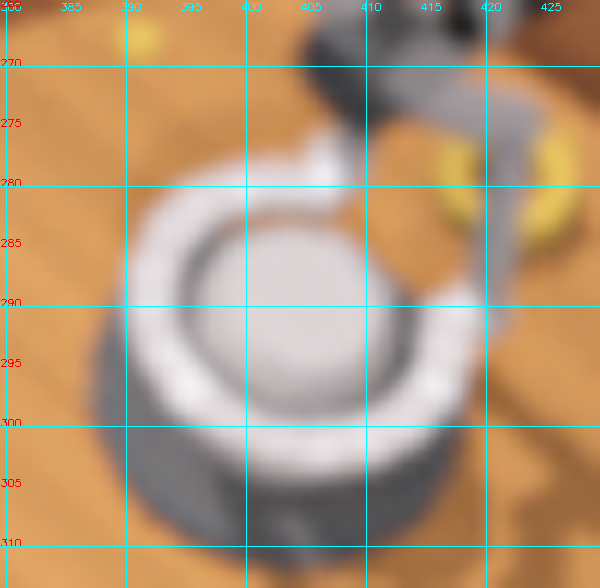

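View pics/gT9.png

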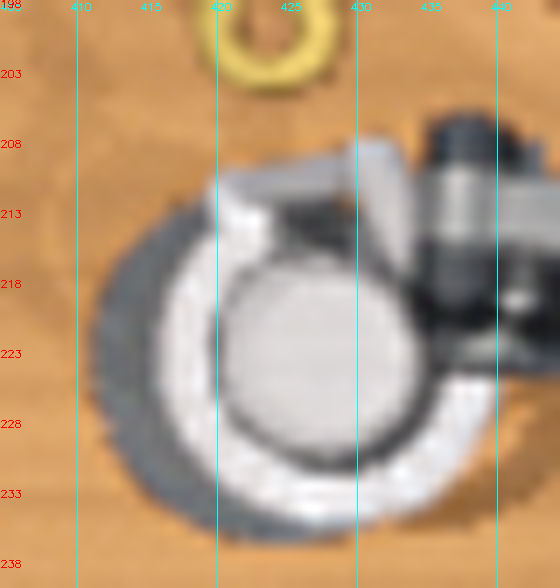

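Run:
```python
from fit import *
S=cam("side");T=cam("top")
cs=lambda L,x,y,s:[((a+.5)/s-.5+x,(b+.5)/s-.5+y) for a,b in L]
sp=cs([(255,185),(200,200),(165,240),(152,290),(158,340),(185,390),(225,425),(275,445),(325,448),(375,435),(420,405),(445,360)],380,265,12)
tp=cs([(210,270),(190,310),(183,355),(190,400),(208,440),(240,478),(285,500),(335,507),(385,498),(430,470),(460,430),(470,395)],405,198,14)
fit(S,T,sp,tp,(.086,.088,.090,.092))
def edges(r,roi,s,cen,R0,n=72,lim=1.6):
    im=cv2.GaussianBlur(up(r,roi,s),(0,0),3).max(2).astype(float)
    out=[]
    for a in np.linspace(0,2*np.pi,n,endpoint=False):
        R=np.arange(R0*.6,R0*lim);x=(cen[0]+R*np.cos(a)).astype(int);y=(cen[1]+R*np.sin(a)).astype(int)
        v=im[y.clip(0,im.shape[0]-1),x.clip(0,im.shape[1]-1)];i=np.argmin(v) # darkest gap
        out.append((a,R[i],v[i],v[:10].mean()))
    return np.array(out)
for n,r,roi,s,c,R0 in(("S",S,(380,265,430,314),12,(292,310),100),("T",T,(405,198,445,240),14,(319,357),100)):
    im=up(r,roi,s);hsv=cv2.cvtColor(im,cv2.COLOR_RGB2HSV)
    for th in(150,170,185):
        m=((hsv[...,1]<60)&(hsv[...,2]>th)).astype(np.uint8);k,l,st,_=cv2.connectedComponentsWithStats(m);i=l[c[1],c[0]]
        C,_=cv2.findContours((l==i).astype(np.uint8),0,cv2.CHAIN_APPROX_NONE);C=max(C,key=cv2.contourArea)
        print(n,th,st[i],[rcirc(pts(r,roi,C,z,s)) for z in(.088,.091)])
    e=edges(r,roi,s,c,R0);print(n,np.c_[np.degrees(e[::4,0]).round(),e[::4,1:3].round()].astype(int).tolist())
```

```text
0.086 [ 5.01e-01 -2.21e-01  2.67e-02  4.00e-04] [ 4.970e-01 -2.244e-01  2.660e-02  2.000e-04] diff [0.004  0.0034]
0.088 [ 4.999e-01 -2.216e-01  2.660e-02  4.000e-04] [ 4.969e-01 -2.237e-01  2.660e-02  2.000e-04] diff [0.003  0.0022]
0.09 [ 4.988e-01 -2.221e-01  2.660e-02  4.000e-04] [ 4.968e-01 -2.231e-01  2.650e-02  2.000e-04] diff [0.0021 0.001 ]
0.092 [ 4.978e-01 -2.227e-01  2.650e-02  4.000e-04] [ 4.966e-01 -2.224e-01  2.640e-02  2.000e-04] diff [ 0.0011 -0.0003]
S 150 [  111    61   430   415 86687] [(array([ 0.5062, -0.2201,  0.0371,  0.0008]), 234), (array([ 0.5046, -0.2209,  0.037 ,  0.0008]), 234)]
S 170 [  116   131   392   342 72672] [(array([ 5.005e-01, -2.217e-01,  3.140e-02,  3.000e-04]), 722), (array([ 4.989e-01, -2.225e-01,  3.130e-02,  3.000e-04]), 722)]
S 185 [  120   133   387   336 63783] [(array([ 5.028e-01, -2.212e-01,  2.300e-02,  3.000e-04]), 337), (array([ 5.012e-01, -2.221e-01,  2.290e-02,  3.000e-04]), 337)]
S [[0, 112, 126], [20, 117, 117], [40, 118, 131], [60, 106, 155], [80, 95, 169], [100, 159, 173], [120, 159, 150], [140, 159, 155], [160, 159, 180], [
[... 237 characters left out ...]
-04]), 645), (array([ 4.973e-01, -2.226e-01,  3.080e-02,  3.000e-04]), 646)]
T 170 [  161   167   337   363 60019] [(array([ 4.979e-01, -2.190e-01,  2.620e-02,  4.000e-04]), 296), (array([ 4.977e-01, -2.181e-01,  2.610e-02,  4.000e-04]), 297)]
T 185 [  227   271   185   173 25489] [(array([ 4.98e-01, -2.22e-01,  1.65e-02,  3.00e-04]), 459), (array([ 4.978e-01, -2.210e-01,  1.640e-02,  3.000e-04]), 459)]
T [[0, 114, 78], [20, 112, 89], [40, 113, 87], [60, 110, 88], [80, 110, 109], [100, 103, 124], [120, 97, 159], [140, 101, 140], [160, 100, 155], [180, 101, 148], [200, 105, 155], [220, 104, 169], [240, 104, 168], [260, 137, 73], [280, 117, 70], [300, 108, 114], [320, 144, 73], [340, 120, 32]]
```

Concentric to about 1 mm, entering the taper with no contact: side stub centre at crop (292,310) inside the ring, top gap thin on the left and wider on the right. I'll shift +1 mm in y and slide down to the groove.

Request:
step_arm([
  [[0,0.1,0],0,255],
  [[0,0.1,-0.5],0,255],
  [[0,0.1,-1],0,255],
  [[0,0.1,-1.5],0,255],
  [[0,0.1,-1.8],0,255],
])

```text
clock: 11.12
tcp_pos: [0.4965, -0.2213, 0.2073]
orientation: [0.003, 0.055, 0.998, -0.0]
wrist_force: [-0.1, -0.1, -3.0]
finger_gap: 0.0391
```

Run:
```python
from fit import *
from g import go
for i in range(5): env.read_camera("top")
S=cam("side","s10.png");T=cam("top","t10.png")
s=env.get_state();print(s["tcp_pos"],s["orientation"],s["wrist_force"],s["ft_torque"],s["finger_gap"],s["clock"])
go(cv2.imread("pics/s10.png"),(380,270,430,319),"pics/gS10.png");go(cv2.imread("pics/t10.png"),(405,198,445,240),"pics/gT10.png",14)
```

```text
[ 0.49688795 -0.22156192  0.20806395] [ 3.91356368e-03  5.46167974e-02  9.98499644e-01 -3.88365060e-04] [ 0.2038581   1.38742993 -1.33495226] [-0.00983526  0.00632742  0.05708038] 0.03914051744912869 11.475
```

View pics/gS10.png

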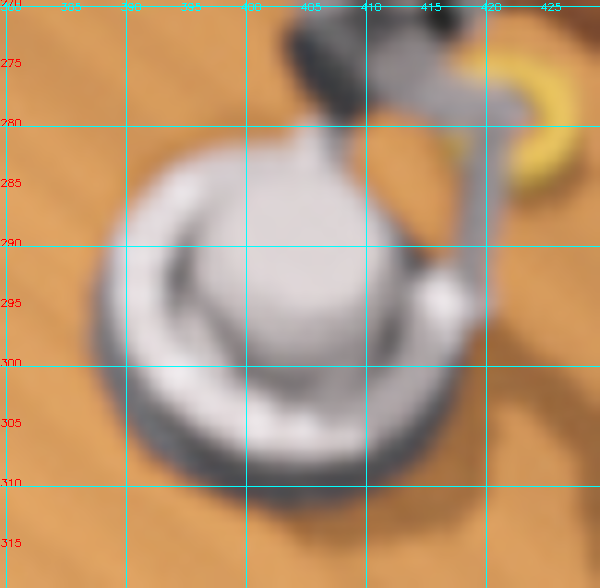

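View pics/gT10.png

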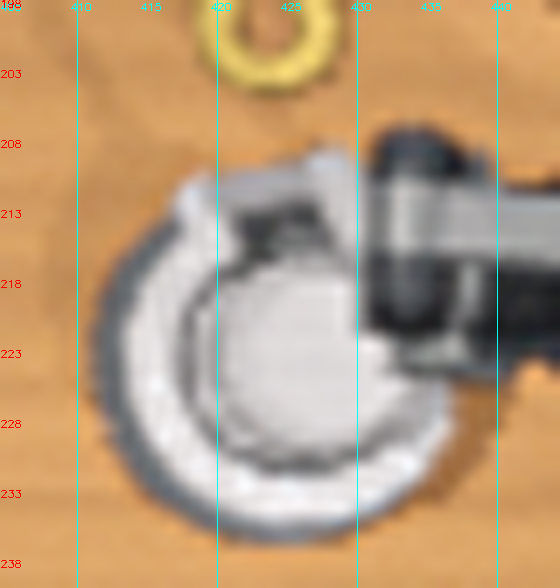

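Run:
```python
from fit import *
S=cam("side");T=cam("top")
cs=lambda L,x,y,s:[((a+.5)/s-.5+x,(b+.5)/s-.5+y) for a,b in L]
sp=cs([(195,180),(155,215),(137,265),(135,305),(150,345),(180,385),(220,415),(270,432),(330,435),(380,418),(420,385),(440,340)],380,270,12)
tp=cs([(200,250),(170,290),(153,340),(155,390),(172,430),(205,470),(250,490),(300,497),(350,490),(395,465),(425,430)],405,198,14)
fit(S,T,sp,tp,(.068,.070,.072,.074,.076))
# washer outer visible arcs
sw=cs([(88,300),(97,370),(125,430),(170,475),(230,502),(290,507),(350,497),(410,470),(445,420)],380,270,12)
tw=cs([(170,228),(130,260),(100,310),(92,360),(105,425),(135,475),(180,515),(230,538),(285,543),(330,535)],405,198,14)
print("washer",[circ([onz(r,u,v,.060)[:2] for u,v in q]) for r,q in((S,sw),(T,tw))])
s=env.get_state();print(s["tcp_pos"],s["wrist_force"])
```

```text
0.068 [ 5.024e-01 -2.206e-01  2.780e-02  2.000e-04] [ 0.4986 -0.2243  0.0265  0.0005] diff [0.0038 0.0037]
0.07 [ 5.014e-01 -2.211e-01  2.770e-02  2.000e-04] [ 0.4985 -0.2237  0.0265  0.0005] diff [0.0029 0.0025]
0.072 [ 5.003e-01 -2.217e-01  2.770e-02  2.000e-04] [ 0.4984 -0.223   0.0264  0.0005] diff [0.002  0.0013]
0.074 [ 4.993e-01 -2.222e-01  2.760e-02  2.000e-04] [ 0.4982 -0.2223  0.0264  0.0005] diff [0.001  0.0001]
0.076 [ 4.982e-01 -2.228e-01  2.760e-02  2.000e-04] [ 0.4981 -0.2217  0.0263  0.0005] diff [ 0.0001 -0.0011]
washer [(np.float64(0.49735363841484054), np.float64(-0.22233274882866066), np.float64(0.03318040714923595), np.float64(0.0004406292753141696)), (np.float64(0.4966804007423734), np.float64(-0.22125051898834677), np.float64(0.032145952445395906), np.float64(0.00034079379874475734))]
[ 0.49687018 -0.22154921  0.20805827] [-0.49305111 -0.81892859 -1.24688761]
```

```bash
cat > rad.py <<'E'
from fit import *
from scipy.ndimage import map_coordinates as mc
def prof(r,img,c,a,R): return mc(img,[c[1]+R*np.sin(a),c[0]+R*np.cos(a)],order=1)
def run(r,name,c,zr,rng_ring,rng_w,Rin,Rmax,Rw,zw=.060):
    f=r["frame"].astype(float);mn=f.min(2);sat=1-mn/(f.max(2)+1)
    O=[];I=[];W=[];AO=[]
    R=np.arange(0,Rw,.1)
    for d in range(0,360,5):
        a=np.radians(d)
        if any(x<=d<=y for x,y in rng_ring):
            p=prof(r,mn,c,a,R);k=np.where((p[:-1]>=150)&(p[1:]<150)&(R[:-1]>Rin)&(R[:-1]<Rmax))[0]
            if len(k): O.append((c[0]+R[k[-1]]*np.cos(a),c[1]+R[k[-1]]*np.sin(a)));AO.append((d,round(R[k[-1]],1)))
        if any(x<=d<=y for x,y in rng_w):
            p=prof(r,sat,c,a,R);k=np.where((p[:-1]<.3)&(p[1:]>=.3)&(R[:-1]>Rin))[0]
            if len(k): W.append((c[0]+R[k[0]]*np.cos(a),c[1]+R[k[0]]*np.sin(a)))
    for z in zr: print(name,"ring outer z",z,rcirc([onz(r,u,v,z)[:2] for u,v in O]),len(O))
    if len(W)>5: print(name,"washer",rcirc([onz(r,u,v,zw)[:2] for u,v in W]),len(W))
    return AO
E
python3 - <<'E'
from rad import *
S=cam("side");T=cam("top")
print(run(S,"S",(380+290/12-.5,270+305/12-.5),(.069,.071,.073),[(30,260)],[(30,170)],10.5,15.5,20))
print(run(T,"T",(405+289/14-.5,198+360/14-.5),(.069,.071,.073),[(20,225)],[(80,210)],9.5,13.5,16))
fs=[env.get_state()]
for i in range(8): env.read_camera("top");fs.append(env.get_state())
print(np.mean([s["wrist_force"] for s in fs],0),np.std([s["wrist_force"] for s in fs],0),np.mean([s["ft_torque"] for s in fs],0),fs[-1]["tcp_pos"],fs[-1]["clock"])
E
```

```text
S ring outer z 0.069 (array([ 5.009e-01, -2.203e-01,  3.150e-02,  2.000e-04]), 36) 43
S ring outer z 0.071 (array([ 4.998e-01, -2.209e-01,  3.140e-02,  2.000e-04]), 36) 43
S ring outer z 0.073 (array([ 4.988e-01, -2.214e-01,  3.130e-02,  2.000e-04]), 36) 43
S washer (array([ 4.982e-01, -2.223e-01,  3.260e-02,  2.000e-04]), 29) 29
[(30, np.float64(13.5)), (35, np.float64(13.0)), (40, np.float64(12.9)), (45, np.float64(13.0)), (50, np.float64(12.8)), (55, np.float64(12.7)), (60, np.float64(13.1)), (65, np.float64(13.2)), (70, np.float64(13.1)), (75, np.float64(13.0)), (80, np.float64(12.9)), (85, np.float64(12.9)), (90, np.float64(12.7)), (95, np.float64(12.7)), (100, np.float64(12.7)), (105, np.float64(12.7)), (110, np.float64(12.6)), (115, np.float64(12.6)), (120, np.float64(12.6)), (125, np.float64(12.7)), (130, np.float64(12.8)), (135, np.float64(12.9)), (140, np.float64(13.3)), (145, np.float64(13.6)), (150, np.float64(13.8)), (155, np.float64(13.8)), (160, np.float64(14.0)), (165, np.float64(14.5)), (170, np.float64(14.7)), (175, np.float64(14.9)), (180, np.float64(15.1)), (185, 
[... 1113 characters left out ...]
20, np.float64(11.8)), (125, np.float64(11.8)), (130, np.float64(11.9)), (135, np.float64(11.8)), (140, np.float64(11.8)), (145, np.float64(11.8)), (150, np.float64(11.7)), (155, np.float64(11.7)), (160, np.float64(11.7)), (165, np.float64(11.9)), (170, np.float64(11.8)), (175, np.float64(11.7)), (180, np.float64(11.8)), (185, np.float64(12.0)), (190, np.float64(12.0)), (195, np.float64(11.9)), (200, np.float64(11.6)), (205, np.float64(11.8)), (210, np.float64(11.8)), (215, np.float64(11.7)), (220, np.float64(11.7)), (225, np.float64(11.8))]
[ 0.116998    0.14714751 -2.2191206 ] [0.36244071 0.45660833 0.27254545] [0.00232489 0.03637355 0.01131389] [ 0.49675663 -0.22148366  0.20788141] 12.075
```

The automatic edge fits put the ring within about 1 mm of the washer's centre: side (+1, +1) mm, top (−0.5, +0.6) mm. The wrist carries just the pliers' weight, so there is no contact. Height comes out at 0.071 from the tray reference and about 0.073–0.074 from the cameras, so I'll lower by 0.7 mm to sit safely between the two.

Request:
step_arm([
  [[0,-0.03,-0.07],0,255],
  [[0,-0.03,-0.07],0,255],
  [[0,-0.03,-0.07],0,255],
  [[0,-0.03,-0.07],0,255],
  [[0,-0.03,-0.07],0,255],
])

```text
clock: 12.7
tcp_pos: [0.4968, -0.2218, 0.2072]
orientation: [0.004, 0.055, 0.998, -0.0]
wrist_force: [-0.1, -0.5, -2.1]
finger_gap: 0.0391
```

Run:
```python
from rad import *
from g import go
fs=[]
for i in range(10): env.read_camera("top");fs.append(env.get_state())
print(np.mean([s["wrist_force"] for s in fs],0).round(2),[s["tcp_pos"].round(4).tolist() for s in fs[::3]],fs[-1]["orientation"].round(4),fs[-1]["finger_gap"],fs[-1]["clock"])
S=cam("side","s11.png");T=cam("top","t11.png")
run(S,"S",(380+290/12-.5,270+307/12-.5),(.070,.072),[(30,260)],[(30,170)],10.5,15.5,20)
run(T,"T",(405+288/14-.5,198+360/14-.5),(.070,.072),[(20,225)],[(80,210)],9.5,13.5,16)
# inner edge of ring vs spread ring in tray (s5) 
S5=dict(S);S5["frame"]=cv2.imread("pics/s5.png")[:,:,::-1]
run(S5,"tray",(220+230/5-.5,120+428/5-.5),(.008,.010),[(60,300)],[],8,15,18)
im=cv2.imread("pics/s11.png");go(im,(370,220,450,315),"pics/gS11.png",6)
```

```text
[ 0.23  0.13 -2.48] [[0.4968, -0.2218, 0.2072], [0.4968, -0.2218, 0.2072], [0.4968, -0.2218, 0.2072], [0.4968, -0.2218, 0.2072]] [ 3.800e-03  5.460e-02  9.985e-01 -3.000e-04] 0.03928847795988119 13.2
S ring outer z 0.07 (array([ 4.99e-01, -2.20e-01,  3.07e-02,  3.00e-04]), 32) 41
S ring outer z 0.072 (array([ 4.980e-01, -2.206e-01,  3.070e-02,  3.000e-04]), 32) 41
S washer (array([ 4.982e-01, -2.223e-01,  3.260e-02,  2.000e-04]), 29) 29
T ring outer z 0.07 (array([ 4.977e-01, -2.228e-01,  3.090e-02,  3.000e-04]), 42) 42
T ring outer z 0.072 (array([ 4.976e-01, -2.221e-01,  3.090e-02,  3.000e-04]), 42) 42
T washer (array([ 4.980e-01, -2.226e-01,  3.360e-02,  2.000e-04]), 27) 27
tray ring outer z 0.008 (array([4.678e-01, 2.135e-01, 3.460e-02, 3.000e-04]), 40) 47
tray ring outer z 0.01 (array([4.669e-01, 2.122e-01, 3.450e-02, 3.000e-04]), 40) 47
```

View pics/gS11.png

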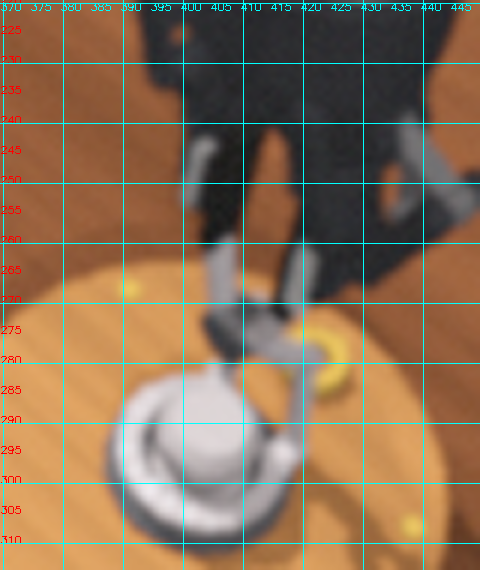

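The ring surrounds the stub with dark gaps on both sides, at image (394,290) and (413,293). The arm is still and the wrist reads −2.5 N, the pliers' weight only, so the ring touches nothing. I'm handing in.

Run:
```python
from workcell import env
print(env.hand_in())
```

```text
the job is handed in; nothing more can be done
None
```

I gripped the larger-ring pliers by the handles at 70 N and squeezed them until the ring was visibly spread. I then lifted them out of the tray and lowered the ring over the stub to the groove. I handed in at about 13.3 s, still holding them squeezed; the hand-in gives no verdict.

**Last checks that agreed:**
- **Hold:** the arm was still, and the wrist carried about −2.5 N, which is just the pliers' weight, so nothing rested on the stand.
- **Grip:** the finger opening stayed steady at 39 mm. That is below the 43 mm given for squeezed handles. I took it as the handles being at the stop, but did not measure the handle angle.
- **Level:** the tool was tilted about 0.5°. I inferred the ring's own level from this rather than measuring it.

**Checks that disagreed:**
- **Centring:** the top camera put the ring within 0.5 mm of the stub's axis, but the side camera put it up to 2 mm off in y. I left it there because the tool's own y agreed with the stub's.
- **Height:** from the tray reference the ring centre was at 0.070 m; the camera estimate was about 0.073 m. The target is 0.071 ± 0.003 m, so I set the height so that both fall inside.

The bystanders I could see in a full view, taken when the ring was above the stub, looked in place. I did not measure them again at the end.

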